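# Unpin the sample cage, release both catches and hold its gate open

### The arm

A 6-joint arm with a two-finger parallel gripper is mounted at the origin on a cart in front of the work surface, level with it; the furniture and walls round the work are solid. World frame = base frame: x ahead of the robot, y to its left, z up, the work surface at z = 0. Lengths are in mm, angles in rad, forces in N, time in s.
With the tool pointing down it reaches from about 350 to 975 mm from the base axis. Payload 7.1 kg.
Tool frame: the origin (TCP) lies midway between the tips of the shut fingers; the grasp point (between the pads) lies 19 mm behind it (ctrl.tcp_to_grasp is the distance from the TCP to the grasp point, in mm); z points along the fingers, y is the line along which they close (so a half turn about z gives the same grasp; the last joint's range is limited). The gripper opens to 88 mm and grips with 3 to 60 N. Pads are 20 mm wide; open, the fingers measure 115 mm over their backs; the gripper's body (75 mm by 178 mm) begins 61 mm behind the grasp point.
Start: joints at [-1.361, 0.423, 1.63, -0, 1.089, -0.019], TCP at [141.775, -608.691, 196.375] pointing down, gripper open.
Joint ranges: [-3, 3], [-0.9, 2.11], [0.09, 2.58], [-1.31, 4.45], [0.11, 2.69], [-2.54, 2.54]. Speed limits (rad/s): [2.39, 2.39, 3.01, 3.14, 3.14, 3.14].

### API

Orientations are given as a rotation vector (axis times angle).
In Python, from workcell import get_obs, cams, ticket, boxes_of, ctrl gives the robot as it stands.
- The arm moves only by the shell command python3 -m creep 'ROWS' [OPENING]. ROWS is JSON, one flat list of numbers, 4 for each row, row after row: the shift along the world's x, y, z in m, then the turn about the world's z in rad. In form: [tx, ty, tz, spin, tx, ty, tz, spin, ...]. A call has 1 to 10 rows; each row is the pose to reach, as a shift and turn from the pose commanded when the call began; what a row does not reach only later rows make up. A row lasts 1/12 s, in which the tool goes at most 41.7 mm and 7.16 degrees, less where a joint would pass 70% of its speed; a pose out of reach is approached as far as the arm can. A call with a gripper value outside its range is refused whole. OPENING is the opening, from 0 (shut) to 1 (fully open), set as the call begins (- or left out, the last holds). The fingers move at their own pace and stop on an object; the grip force is fixed at half the most. Time passes only in rows, so rows that repeat a pose let the fingers close. It gives the time, the measured TCP pose, the force, the opening and the grip force at its end, in the units of the state.
- get_obs(): the state, without advancing time (a new reading comes with each control period).
- cams.get_image(name): name is "side" or "top" or "wrist"; returns (picture, depth): 480x640x3 uint8, red, green, blue; 480x640 float32, mm along the optical axis (not along the pixel's ray), 0 where there is no reading.
- cams.get_calibration(name): a dict with "mtx" (3x3 intrinsics, pixels), "D" ([k1, k2, p1, p2, k3] as OpenCV has them; the pictures are not rectified), "R" (3x3) and "t" (3): a world point X has camera coordinates R X + t; the wrist camera has in their place "mount" (4x4, takes a point from camera to tool coordinates, whose origin is the TCP and whose axes are the flange's). Camera axes: x right, y down, z forward; pixel columns grow to the right and rows downward; lengths in mm; the calibration is good to about 2 mm. A picture is of the moment at which its call begins: read the wrist's pose just before it. get_calibration takes no time and is no camera call.
- ticket.close_job(): hands the job in; it is judged then, once.
Trained networks look in the newest picture that a camera, given by its name, has taken for a name from the list of things; names that differ only in an ending like _2 or _b are one class to them, and where a whole thing is asked for, a point or a joint stands for the part that bears it (a point fixed in the world has none). Each returns a list of dicts, best first, with "score" (0 to 1); they miss things now and then, are a little off and sometimes report something else, mostly with a low value. They report only what shows in the picture. A call takes as long as a camera call. They do not tell look-alikes from the thing itself.
- boxes_of(camera, target): "centre" ([column, row] in pixels, amid what is visible of it).
The state is a dict: "t": time; "qpos": joint angles; "qvel": joint speeds; "joint_torque": joint torques, N m; "ee_pos": TCP position; "orientation": TCP orientation; "ft_force": force on the tool from outside, world axes, zero at the start; "moment": the same for the moment, N m; "width": finger opening in mm; "grasp_force": force on a finger pad.
Only numpy, scipy, OpenCV 4.12 (cv2) and the standard library are available. Lean on these libraries where they do the work, as an engineer would, in place of code of your own. Each camera call takes 0.05 s, during which the arm holds its last target. There are 200 camera calls.

### The job

Draw the locking pin straight up out of its bore on top of the sample cage, hang it by its collar in the open notch on the cage's right side and let it go. Squeeze the pinned right-hand catch (the free-edge one) fully together first and the left-hand one (nearest the hinge) second, then pull the gate by its upright post past the detent and swing it wide, about square to the cage's front. The gate closes itself, so finish while holding it there with the gripper, not letting go; leave the pin in the notch, and do not knock over or shift the other things about the cage.

Things in the scene. Friction and masses are not known exactly. Their poses are not given: they have to be found in the camera images.
- cage: sample cage, fixed: box 130 (x) x 230 (y), flat top 75 above the bench. Origin on the bench; its x points away from the gated front, y to the hinge side (robot's left), z up. Box spans x -55..75, y -115..115. Notch bracket on the right wall (-y); on the top two catches in a row along y near the front, the pin's clevis behind the right-hand one
- bore (a point): centre of the bore's mouth, on top of the clevis, 95 above the bench; axes as the cage. Bore 10 dia, vertical; the pin also passes through the tail of the first catch and blocks it
- pin_grip (a point): middle of the loose steel locking pin's grip, about 60 g: upright cylinder 14 dia x 36 high (18 each way); under it a flat collar 26 dia x 4 (underside 24 below this point), then a shaft 8 dia reaching 18.5 below the collar. z up along the pin. Starts in the bore, collar resting on the clevis: raise it at least 22 to clear
- pin_collar (a point): the same pin's axis at the underside of its collar
- notch (a point): where the pin's axis and collar underside belong when parked: middle of the slot, on the top face of a horizontal bracket 6 thick, 75 above the bench; axes as the cage. Slot 15 wide in x, from 17 inward (+y) of this point to its open end 27 outward (-y), open below. The shaft goes in from above or through the open end; the collar bears on both prongs
- first_catch (a point): squeeze this catch FIRST: right-hand (-y), at the gate's free edge, pinned tail behind. Point midway between its two upright jaws, 28 above the cage's top; axes as the cage. Each jaw: 22 wide (x), 8 thick (y), 4 to 38 above the top; outer faces 56 apart along y, 32 when squeezed. Geared: both move equally to the middle against 3 N friction in all and stay where left. Their hooks hold the gate
- second_catch (a point): the catch to squeeze SECOND: the left-hand one (+y), nearest the hinge; same form, size and axes as the first
- first_right (a joint): travel of the first catch's right jaw, m: 0 closed on the gate, 0.012 fully squeezed
- first_left (a joint): travel of the first catch's left jaw, the same
- second_right (a joint): travel of the second catch's right jaw, the same
- second_left (a joint): travel of the second catch's left jaw, the same
- gate (a joint): angle of the gate about its upright hinge, rad: 0 shut, grows as it swings out from the front (clockwise from above), stop at 1.75. A spring pulls it shut (about 0.13 N m when wide); a spring detent resists from about 0.3 to 0.6 rad and is left behind at 0.95
- gate_hinge (a point): the hinge's upright axis at the height of the cage's top; axes as the cage (does not turn with the gate). The barred gate is 195 long and 10 thick, from it towards -y when shut, its top 2 above the cage's top with four tabs up to 14 above it
- gate_post (a point): grip point on the gate's black upright pull post, 14 dia, from the cage's top to 48 above it; the point is 34 above the cage's top, on the post's axis. Moves with the gate: 40 before the hinge axis (-x) and 70 to its right (-y) when shut. Its axes turn with the gate
- tin: round white tin, 54 dia x 24 high, standing on the cage's top behind the second catch; leave alone. Origin under its centre
- tall_vial_1: glass headspace vial, 22 dia x 76 high, upright on the bench right of the cage (towards -y); leave alone. Origin under its centre
- tall_vial_2: second such vial, 22 dia x 76 high, upright on the bench right of the cage, nearer the robot; leave alone. Origin under its centre
- tape: roll of tape, 55 dia x 19 high, flat on the bench ahead of the cage's hinge side; leave alone. Origin under its centre
- syringe_box: flat case, 33x160x20, on the bench before the cage, to the right; leave alone. Origin under its centre
Things that resemble listed ones, but are neither listed nor needed, are in the scene too. Leave any blue or purple look-alike of the part that bears pin_grip alone.

How it is judged:
By the outcome, as a careful person would: the job done as asked, in the order asked, and still so for the second after the job is handed in, while the arm keeps its last pose, push and grip.
It also fails if it takes over 54 s, if anything falls off the work surface, if the arm or the gripper's body presses on something with over 40 N, if the wrist force passes 120 N, or if a joint passes its speed limit or range.

## Working session

There is one attempt and no reset: what is moved stays moved. The work goes in short steps, Python scripts to look and compute and a shell command to move; the robot and the scene stay as the last step left them, time stands still between calls to the robot, and variables do not carry over. Pictures are saved under pics/ and viewed, at most 10 in all, crops included, and the job is handed in when it is done.

```bash
ls; mkdir -p pics; cat > h.py <<'E'
import numpy as np, cv2
from workcell import get_obs, cams, ticket, boxes_of, ctrl
def ray(cam,px):
    c=cams.get_calibration(cam); n=cv2.undistortPoints(np.array([[px]],float),np.array(c["mtx"]),np.array(c["D"])).ravel()
    d=np.array([n[0],n[1],1.])
    if "R" in c:
        R=np.array(c["R"]);t=np.array(c["t"]); return -R.T@t, R.T@d
    o=get_obs(); Rt=cv2.Rodrigues(np.array(o["orientation"],float))[0]; M=np.array(c["mount"])
    return Rt@M[:3,3]+o["ee_pos"], Rt@M[:3,:3]@d
def at_z(cam,px,z):
    o,d=ray(cam,px); return o+d*(z-o[2])/d[2]
def at_depth(cam,px,dep):
    o,d=ray(cam,px); return o+d*dep
def proj(cam,X):
    c=cams.get_calibration(cam); 
    if "R" in c: R=np.array(c["R"]);t=np.array(c["t"])
    else:
        o=get_obs(); Rt=cv2.Rodrigues(np.array(o["orientation"],float))[0]; M=np.array(c["mount"])
        Rc=Rt@M[:3,:3]; R=Rc.T; t=-R@(Rt@M[:3,3]+o["ee_pos"])
    return cv2.projectPoints(np.array(X,float).reshape(-1,1,3),cv2.Rodrigues(R)[0],t,np.array(c["mtx"]),np.array(c["D"]))[0].reshape(-1,2)
E
python3 - <<'E'
from h import *
np.set_printoptions(precision=1,suppress=True)
for c in ["top","side"]:
    im,d=cams.get_image(c); cv2.imwrite(f"pics/{c}0.png",im[:,:,::-1]); np.save(f"{c}0.npy",d)
    for n in ["pin_grip","first_catch","second_catch","gate_post","tin","tall_vial_1","tape","syringe_box","cage"]:
        for b in boxes_of(c,n)[:3]:
            u,v=b["centre"]; dep=d[int(v),int(u)]
            print(c,n,round(b["score"],2),np.array([u,v]),at_depth(c,(u,v),dep) if dep>0 else None)
E
```

```text
pics
top pin_grip 0.62 [394.9 216. ] [ 664.7 -196.8   41.8]
top first_catch 0.58 [306.4 228.7] [618.6  10.7  74.3]
top second_catch 0.79 [304.9 225.3] [625.1  14.2  79.6]
top gate_post 0.58 [281.8 248.7] [580.   68.2  30.1]
top tin 0.9 [290.6 195.9] [686.7  48.2 101.9]
top tall_vial_1 0.68 [327.1 245.3] [571.9 -36.6 114.2]
top tape 0.86 [204.8 245.7] [588.7 257.7  -0.4]
top syringe_box 0.75 [355.8 319.5] [ 420.6 -108.3   22.9]
top cage 0.69 [309.7 229.6] [617.    3.1  73.3]
side pin_grip 0.86 [353.9 345.2] [ 666.3 -208.1   42.1]
side pin_grip 0.74 [389.5 346. ] [ 721.7 -184.    30.1]
side pin_grip 0.46 [343.3 258.1] [619.9 -63.5 111.2]
side first_catch 0.91 [355.1 270.2] [641.  -58.4  85.2]
side second_catch 0.37 [255.6 315.8] None
side gate_post 0.8 [324.2 232.7] [553.2  85.3  69.9]
side tin 0.31 [352.5 269.1] [637.6 -67.4  93. ]
side tall_vial_1 0.68 [300.  336.5] [ 578.5 -214.1   48.6]
side tall_vial_1 0.59 [255.7 318. ] [ 489.9 -175.5   40.4]
side tall_vial_1 0.46 [352.2 269.8] [637.3 -68.2  92. ]
side tape 0.55 [358.6 217.6] [593.4 290.    0.8]
side syringe_box 0.62 [228.  303.1] [ 416.9 -121.2   19.4]
side syringe_box 0.43 [386.5 243.1] [686.4  26.4  97.8]
side cage 0.98 [352.8 268.2] [637.9 -65.8  93.9]
```

```bash
python3 -c "
from h import *
print(get_obs()); print(ctrl.tcp_to_grasp)"
```

```text
{'t': 1.0, 'qpos': array([-1.36100739e+00,  4.23052496e-01,  1.62992353e+00, -2.31195436e-05,
        1.08860371e+00, -1.90095813e-02]), 'qvel': array([-0.00023296,  0.00074907,  0.00137218, -0.00037242,  0.00106804,
       -0.00078328]), 'joint_torque': array([ 1.05621202e-03, -5.44580126e+01, -2.74048465e+01,  6.45308895e-02,
        1.66645733e-02, -2.72389735e-05]), 'ee_pos': array([ 141.76157243, -608.68286087,  196.39548349]), 'orientation': array([ 3.12104111e+00,  3.58627506e-01, -3.00955042e-05]), 'ft_force': array([ 0.47488086,  0.12687373, -0.31692236]), 'moment': array([0.03116355, 0.00334797, 0.02716368]), 'grasp_force': 0.0, 'width': 87.76009028411673}
18.700000000000003
```

View pics/top0.png

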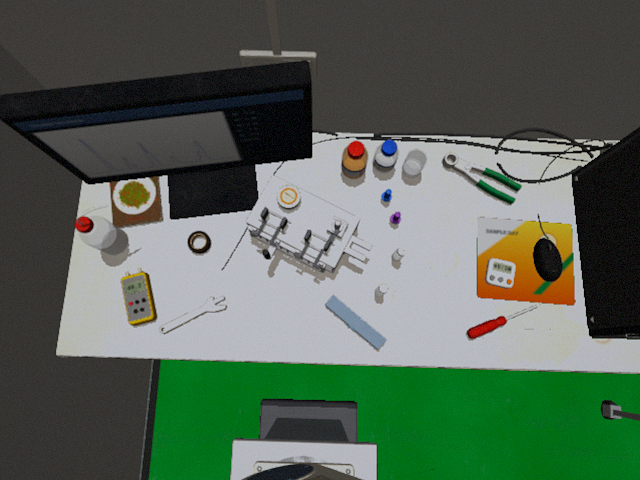

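View pics/side0.png

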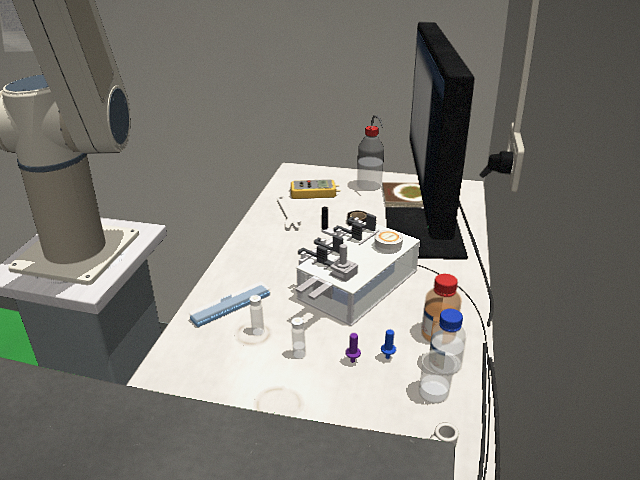

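Top view: the cage sits around (305,235) and is rotated, with the clevis and pin near (338,225), the notch bracket at (358,253), and the post at (266,253). Vials are at (398,255) and (381,291). The blue and purple look-alikes are at (387,196) and (397,218).

```bash
python3 - <<'E'
from h import *
np.set_printoptions(precision=2,suppress=True)
def cloud(cam,d):
    c=cams.get_calibration(cam); h,w=d.shape; u,v=np.meshgrid(np.arange(w),np.arange(h))
    n=cv2.undistortPoints(np.stack([u,v],-1).reshape(-1,1,2).astype(float),np.array(c["mtx"]),np.array(c["D"])).reshape(-1,2)
    P=np.c_[n,np.ones(len(n))]*d.reshape(-1,1); return (P-np.array(c["t"]))@np.array(c["R"])
P=cloud("top",np.load("top0.npy"))
m=(abs(P[:,2]-75)<7)&(P[:,0]>480)&(P[:,0]<780)&(P[:,1]>-150)&(P[:,1]<160)
Q=P[m]; print(len(Q)); mask=np.zeros((400,400),np.uint8)
for x,y,z in Q: cv2.circle(mask,(int(x-450),int(y+200)),2,255,-1)
big=cv2.morphologyEx(mask,cv2.MORPH_OPEN,np.ones((25,25)))
# show with whole heights
c=max(cv2.findContours(big,cv2.RETR_EXTERNAL,cv2.CHAIN_APPROX_NONE)[0],key=cv2.contourArea)
print(cv2.minAreaRect(c),"offset +450,-200")
ims=cv2.imread("pics/top0.png")[165:300,220:420]; cv2.imwrite("pics/topc.png",cv2.resize(ims,None,fx=4,fy=4,interpolation=cv2.INTER_CUBIC))
print(cams.get_calibration("wrist")["mount"],cams.get_calibration("wrist")["mtx"])
# monitor lower-left extent
s=(P[:,2]>120)&(P[:,0]>550)&(P[:,0]<1000)&(P[:,1]>-60)&(P[:,1]<300)
print(P[s].min(0),P[s].max(0))
E
```

```text
5063
((156.0, 236.5), (53.0, 58.0), 90.0) offset +450,-200
[[   0.     -0.96   -0.27   73.63]
 [   1.      0.     -0.      0.05]
 [   0.     -0.27    0.96 -188.05]
 [   0.      0.      0.      1.  ]] [[425.16   0.   318.93]
 [  0.   425.16 235.13]
 [  0.     0.     1.  ]]
[550.9  -59.99 120.13] [904.78 300.   466.56]
```

View pics/topc.png

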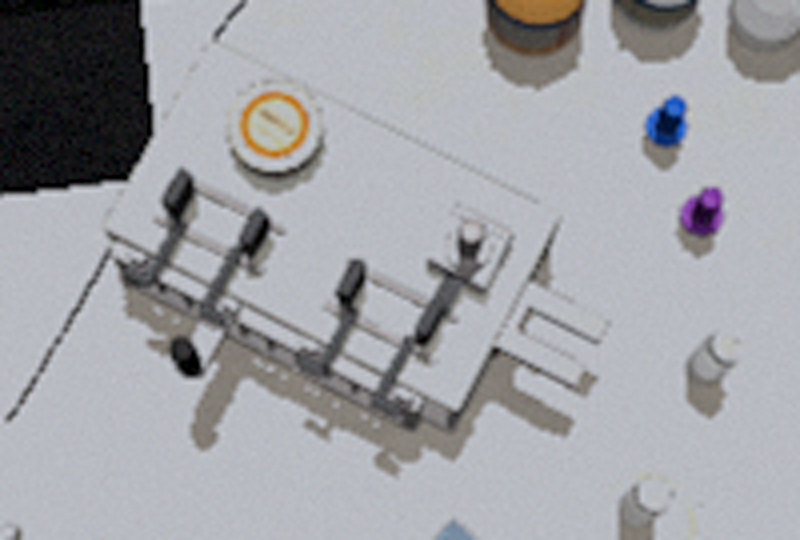

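The crop shows the cage's top corners at about (215,40), (555,215), (107,230) and (445,400). The first catch's jaws are at (350,285) and (430,325), the second's at (178,195) and (257,232). The pin is at (470,235), the notch at (540,325) and the post top at (186,356).

```bash
python3 - <<'E'
from h import *
np.set_printoptions(precision=1,suppress=True)
f=lambda u,v:(220+u/4,165+v/4)
W=np.array([at_z("top",f(*p),75)[:2] for p in [(215,40),(555,215),(107,230),(448,403)]])
L=np.array([[75,115],[75,-115],[-55,115],[-55,-115.]])
wc,lc=W.mean(0),L.mean(0); H=(L-lc).T@(W-wc); yaw=np.arctan2(H[0,1]-H[1,0],H[0,0]+H[1,1])
R=np.array([[np.cos(yaw),-np.sin(yaw)],[np.sin(yaw),np.cos(yaw)]]); t=wc-R@lc
print("yaw",np.degrees(yaw),"t",t); print(L@R.T+t-W)
np.save("cage.npy",[*t,yaw])
for n,p,z in [("jaw",(350,270),113),("jaw",(432,318),113),("jaw2",(178,180),113),("jaw2",(260,222),113),("pintop",(470,232),137),("post",(186,352),123),("notch in",(522,322),75),("prong end a",(603,332),75),("prong end b",(582,384),75),("tin",(275,122),99)]:
    w=at_z("top",f(*p),z); print(n,w,"cage",R.T@(w[:2]-t))
o=get_obs(); print(o["t"])
E
```

```text
yaw -26.33385978793859 t [629.8  24.7]
[[ 1.8  3. ]
 [ 0.5 -3.2]
 [ 2.5  4.7]
 [-4.8 -4.5]]
jaw [599.6   6.9 113. ] cage [-19.2 -29.3]
jaw [574.  -38.6 113. ] cage [-22.  -81.5]
jaw2 [648.3 103.9 113. ] cage [-18.6  79.1]
jaw2 [625.5  57.4 113. ] cage [-18.4  27.4]
pintop [616.4 -57.3 137. ] cage [ 24.3 -79.5]
post [549.   93.1 123. ] cage [-102.8   25.5]
notch in [582.1 -90.3  75. ] cage [   8.2 -124.2]
prong end a [ 577.6 -136.1   75. ] cage [  24.5 -167.2]
prong end b [ 547.4 -124.4   75. ] cage [  -7.8 -170.2]
tin [688.5  52.6  99. ] cage [40.2 51. ]
1.0
```

```bash
python3 -m creep '[0.239,0.300,0.044,1.227, 0.239,0.300,0.044,1.227, 0.239,0.300,0.044,1.227, 0.239,0.300,0.044,1.227, 0.239,0.300,0.044,1.227, 0.239,0.300,0.044,1.227, 0.239,0.300,0.044,1.227, 0.239,0.300,0.044,1.227, 0.239,0.300,0.044,1.227, 0.239,0.300,0.044,1.227]' 1
```

```text
t: 1.83
ee_pos: [383.5, -305.2, 241.3]
orientation: [2.335, 2.1, 0.002]
ft_force: [-0.6, -0.6, -0.6]
width: 88.0
grasp_force: 0.0
```

```bash
python3 -m creep '[0.237,0.295,0,1.218, 0.237,0.295,0,1.218, 0.237,0.295,0,1.218, 0.237,0.295,0,1.218, 0.237,0.295,0,1.218, 0.237,0.295,0,1.218, 0.237,0.295,0,1.218, 0.237,0.295,0,1.218, 0.237,0.295,0,1.218, 0.237,0.295,0,1.218]' 1
python3 - <<'E'
from h import *
np.set_printoptions(precision=1,suppress=True)
P0=np.load("top0.npy")
o=get_obs(); print(o["t"],o["ee_pos"],o["orientation"])
im,d=cams.get_image("wrist"); cv2.imwrite("pics/w1.png",im[:,:,::-1]); np.save("w1.npy",d)
x,y,yaw=np.load("cage.npy"); R=np.array([[np.cos(yaw),-np.sin(yaw)],[np.sin(yaw),np.cos(yaw)]])
for n in ["pin_grip","first_catch","gate_post","tin","cage"]:
    for b in boxes_of("wrist",n)[:3]:
        u,v=b["centre"]; dep=d[int(v),int(u)]; w=at_depth("wrist",(u,v),dep)
        print(n,round(b["score"],2),np.array([u,v]),w,R.T@(w[:2]-[x,y]))
E
```

```text
t: 2.67
ee_pos: [621.5, -8.6, 240.4]
orientation: [0.712, 3.057, 0.003]
ft_force: [-1.6, -0.6, -0.3]
width: 87.8
grasp_force: 0.0
2.6667 [621.5  -8.6 240.4] [0.7 3.1 0. ]
pin_grip 0.89 [213.6 353.2] [ 712.  -177.9   43.9] [ 163.5 -145.1]
pin_grip 0.74 [257.9 238.1] [609.3 -57.1 129.6] [ 17.9 -82.4]
first_catch 0.84 [346.  185.4] [611.6  15.3  75.3] [-12.2 -16.6]
gate_post 0.66 [399.7 117.2] [580.5  74.6  87.5] [-66.3  22.8]
tin 0.79 [422.4 245.9] [679.5  47.8  98.6] [34.3 42.8]
tin 0.22 [347.6 184.5] [611.3  15.5  73.5] [-12.5 -16.5]
cage 0.74 [347.1 187.6] [613.2  13.7  75.7] [-10.  -17.2]
```

View pics/w1.png

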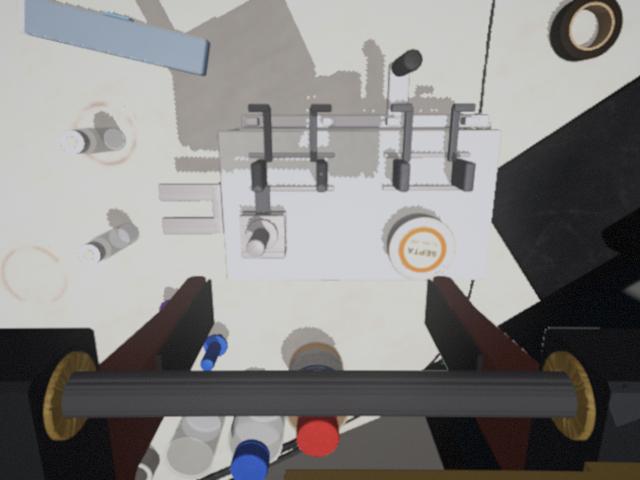

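The wrist view shows the cage square to the image, with corners at (220,130), (499,129), (228,279) and (486,278). The pin top is at (257,246), the jaws at columns 259/322 and 401/463 around row 175, the notch slot at rows 200–217 with its inner end at column 213, and the post top at (408,62).

```bash
cat >> h.py <<'E'
def cloudw(d):
    c=cams.get_calibration("wrist"); h,w=d.shape; u,v=np.meshgrid(np.arange(w),np.arange(h))
    n=cv2.undistortPoints(np.stack([u,v],-1).reshape(-1,1,2).astype(float),np.array(c["mtx"]),np.array(c["D"])).reshape(-1,2)
    o=get_obs(); Rt=cv2.Rodrigues(np.array(o["orientation"],float))[0]; M=np.array(c["mount"])
    P=np.c_[n,np.ones(len(n))]*d.reshape(-1,1); return ((P@M[:3,:3].T+M[:3,3])@Rt.T+o["ee_pos"]).reshape(h,w,3)
E
python3 - <<'E'
from h import *
np.set_printoptions(precision=1,suppress=True)
d=np.load("w1.npy"); P=cloudw(d)
W=np.array([at_z("wrist",p,75)[:2] for p in [(486,278),(228,279),(499,129),(220,130)]])
L=np.array([[75,115],[75,-115],[-55,115],[-55,-115.]])
wc,lc=W.mean(0),L.mean(0); H=(L-lc).T@(W-wc); yaw=np.arctan2(H[0,1]-H[1,0],H[0,0]+H[1,1])
R=np.array([[np.cos(yaw),-np.sin(yaw)],[np.sin(yaw),np.cos(yaw)]]); t=wc-R@lc
print("yaw",np.degrees(yaw),"t",t); print(L@R.T+t-W); np.save("cage.npy",[*t,yaw])
def reg(n,r0,r1,c0,c1,z):
    Q=P[r0:r1,c0:c1].reshape(-1,3); Q=Q[abs(Q[:,2]-z)<5]
    if len(Q)==0: print(n,"none",P[r0:r1,c0:c1,2].max());return
    q=(Q.min(0)+Q.max(0))/2; print(n,len(Q),q,"cage",R.T@(q[:2]-t),"med z",np.median(Q[:,2]))
reg("jawR1",155,195,245,272,113);reg("jawL1",155,195,312,332,113);reg("jawR2",155,195,388,415,113);reg("jawL2",155,195,450,480,113)
reg("pintop",225,265,240,290,137);reg("post",45,80,388,425,123)
reg("prongA",178,202,158,215,75);reg("prongB",214,236,158,215,75)
for n,p,z in [("pintop",(257,246),137),("slot in",(213,209),75),("prongA end",(160,192),75),("prongB end",(164,226),75),("post",(408,62),123)]:
    w=at_z("wrist",p,z); print(n,w,R.T@(w[:2]-t))
# monitor
S=np.load("top0.npy")
E
```

```text
yaw -26.71434657534103 t [624.   18.8]
[[ 1.1  0. ]
 [ 0.4 -1.3]
 [ 0.3  3.4]
 [-1.8 -2. ]]
jawR1 341 [569.5 -43.3 111.4] cage [-20.7 -80. ] med z 112.597940700125
jawL1 317 [591.2   0.1 111.4] cage [-20.8 -31.5] med z 112.48040293607305
jawR2 351 [619.4  55.  111.3] cage [-20.4  30.3] med z 112.16361037723914
jawL2 337 [640.4  98.4 111.5] cage [-21.1  78.5] med z 112.0364435650734
pintop 272 [612.3 -64.8 134.3] cage [ 27.1 -79.9] med z 134.57023916537653
post 366 [547.6  90.5 121.2] cage [-100.4   29.7] med z 122.52286079706006
prongA 980 [ 555.9 -107.9   74.2] cage [  -3.8 -143.8] med z 74.9299780698843
prongB 878 [ 581.2 -120.9   73.6] cage [  24.6 -144.1] med z 74.89351946779068
pintop [611.1 -61.4 137. ] [ 24.5 -77.4]
slot in [578.2 -95.6  75. ] [  10.6 -122.7]
prongA end [ 545.7 -127.5   75. ] [  -4.1 -165.9]
prongB end [ 572.1 -140.4   75. ] [  25.2 -165.6]
post [547.6  87.4 123. ] [-99.   26.9]
```

```bash
python3 -m creep '[-0.010,-0.054,-0.070,-0.009, -0.010,-0.054,-0.070,-0.009, -0.010,-0.054,-0.070,-0.009, -0.010,-0.054,-0.070,-0.009, -0.010,-0.054,-0.070,-0.009]' 
python3 - <<'E'
from h import *
np.set_printoptions(precision=1,suppress=True)
o=get_obs(); print(o["t"],o["ee_pos"],o["orientation"])
im,d=cams.get_image("wrist"); cv2.imwrite("pics/w2.png",im[:,:,::-1])
P=cloudw(d); x,y,yaw=np.load("cage.npy"); R=np.array([[np.cos(yaw),-np.sin(yaw)],[np.sin(yaw),np.cos(yaw)]])
print(proj("wrist",[[611.3,-63.2,137],[o["ee_pos"][0],o["ee_pos"][1],137]]))
m=(abs(P[...,2]-136)<5)&(np.hypot(P[...,0]-611,P[...,1]+63)<16)
Q=P[m]; q=(Q.min(0)+Q.max(0))/2; vv,uu=np.where(m); print(len(Q),q,np.median(Q[:,2]),R.T@(q[:2]-[x,y]),uu.min(),uu.max(),vv.min(),vv.max())
E
```

```text
t: 3.38
ee_pos: [608.0, -68.3, 171.2]
orientation: [0.746, 3.051, 0.001]
ft_force: [0.1, -0.4, 0.6]
width: 87.6
grasp_force: 0.0
3.3833 [608.  -68.3 171.2] [0.7 3.1 0. ]
[[328.3 254.9]
 [317.2 253.9]]
480 [618.1 -57.7 134.2] 135.2485790764591 [ 29.2 -71. ] 331 354 247 271
```

View pics/w2.png

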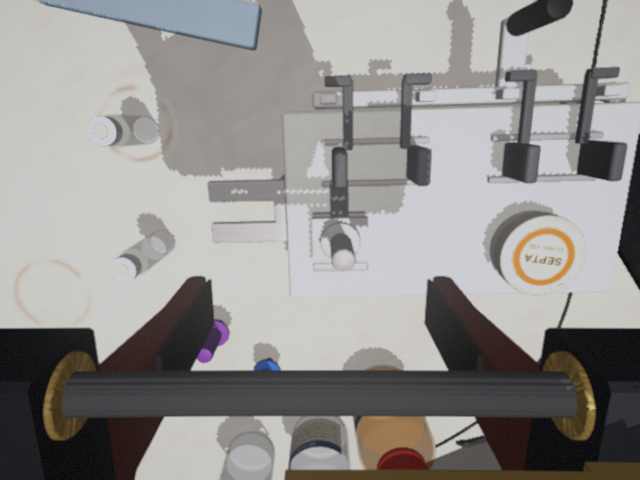

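Pin top is now at (343,259), right of the gripper's centre column (319), and the arm may not have settled yet. I'll re-measure after two hold rows.

```bash
python3 -m creep '[0,0,0,0,0,0,0,0,0,0,0,0]' 
python3 - <<'E'
from h import *
np.set_printoptions(precision=1,suppress=True)
o=get_obs(); print(o["ee_pos"],o["orientation"],abs(o["qvel"]).max())
im,d=cams.get_image("wrist"); P=cloudw(d); cv2.imwrite("pics/w3.png",im[:,:,::-1]); np.save("w3.npy",d)
t=np.load("cage.npy")[:2]; yaw=np.load("cage.npy")[2]; R=np.array([[np.cos(yaw),-np.sin(yaw)],[np.sin(yaw),np.cos(yaw)]])
def reg(n,m):
    Q=P[m]; q=(Q.min(0)+Q.max(0))/2; vv,uu=np.where(m); print(n,len(Q),q,R.T@(q[:2]-t),(uu.min()+uu.max())/2,(vv.min()+vv.max())/2); return (uu.min()+uu.max())/2,(vv.min()+vv.max())/2
z=P[...,2]
p=reg("pin",(abs(z-136)<5)&(np.hypot(P[...,0]-611,P[...,1]+63)<18))
w=at_z("wrist",p,137); print("pintop by ray",w,R.T@(w[:2]-t))
C=(P[...,:2]-t)@R
for n,a,b in [("R1",-20,-80),("L1",-20,-31),("R2",-20,30),("L2",-20,79)]:
    reg(n,(abs(z-113)<4)&(np.hypot(C[...,0]-a,C[...,1]-b)<20))
for n,a in [("A",-3.8),("B",24.6)]:
    reg("prong"+n,(abs(z-75)<4)&(abs(C[...,0]-a)<11)&(C[...,1]<-128)&(C[...,1]>-190))
reg("post",(abs(z-123)<5)&(np.hypot(C[...,0]+100,C[...,1]-29)<20))
E
```

```text
t: 3.68
ee_pos: [608.6, -67.1, 171.6]
orientation: [0.74, 3.051, 0.0]
ft_force: [0.4, -0.5, -0.1]
width: 87.6
grasp_force: 0.0
[608.6 -67.1 171.6] [0.7 3.1 0. ] 0.007265081634272875
pin 463 [617.3 -58.3 133.6] [ 28.7 -71.9] 340.0 259.0
pintop by ray [615.7 -57.7 137. ] [ 27.1 -72.1]
R1 530 [574.4 -37.5 111.6] [-18.9 -72.6] 337.0 169.0
L1 544 [595.5   6.2 111.8] [-19.7 -24.1] 421.5 167.0
R2 570 [622.8  61.2 111.6] [-20.1  37.4] 527.0 164.0
L2 613 [643.8 104.3 111.8] [-20.7  85.2] 612.5 162.0
prongA 976 [ 558.7 -109.4   74.2] [  -0.7 -143.8] 229.0 190.5
prongB 911 [ 584.4 -122.    74. ] [  28.  -143.5] 232.0 231.5
post 576 [551.3  95.4 121.2] [-99.3  35.8] 554.5 11.0
```

```bash
python3 -c "
import numpy as np; np.save('cage.npy',[628.,24.6,np.radians(-26.7)])"
python3 -m creep '[0.0077,0.0091,-0.010,0.01, 0.0077,0.0091,-0.040,0.01, 0.0077,0.0091,-0.0666,0.01, 0.0077,0.0091,-0.0666,0.01, 0.0077,0.0091,-0.0666,0.01]'
python3 -m creep '[0,0,0,0,0,0,0,0,0,0,0,0,0,0,0,0,0,0,0,0]' 0.0
```

```text
t: 4.15
ee_pos: [614.6, -57.8, 102.2]
orientation: [-0.724, -3.053, 0.001]
ft_force: [-0.3, -0.0, 1.3]
width: 87.8
grasp_force: 0.0
t: 4.57
ee_pos: [616.0, -58.7, 104.7]
orientation: [0.726, 3.055, 0.0]
ft_force: [-0.2, -0.6, -0.2]
width: 58.0
grasp_force: 0.0
```

```bash
python3 -m creep '[0,0,0,0,0,0,0,0,0,0,0,0,0,0,0,0,0,0,0,0,0,0,0,0,0,0,0,0,0,0,0,0]' 0.0
```

```text
t: 5.23
ee_pos: [615.5, -58.6, 103.7]
orientation: [-0.727, -3.056, -0.0]
ft_force: [-0.2, -0.8, -0.7]
width: 12.0
grasp_force: 30.0
```

```bash
python3 -m creep '[0,0,0.008,0, 0,0,0.018,0, 0,0,0.03,0, 0,0,0.04,0, 0,0,0.04,0, 0,0,0.04,0, 0,0,0.04,0]'
python3 - <<'E'
from h import *
np.set_printoptions(precision=1,suppress=True)
o=get_obs(); print(o["ee_pos"],o["ft_force"],o["width"])
im,d=cams.get_image("wrist"); P=cloudw(d); cv2.imwrite("pics/w4.png",im[:,:,::-1])
x,y,yaw=np.load("cage.npy"); R=np.array([[np.cos(yaw),-np.sin(yaw)],[np.sin(yaw),np.cos(yaw)]]); C=(P[...,:2]-[x,y])@R; z=P[...,2]
print("tcp cage",R.T@(o["ee_pos"][:2]-[x,y]))
for a in (-2,27):
    m=(abs(z-75)<4)&(abs(C[...,0]-a)<11)&(C[...,1]<-122)&(C[...,1]>-190); q=C[m]; vv,uu=np.where(m); print(len(q),np.percentile(q,1,axis=0),np.percentile(q,99,axis=0),uu.min(),uu.max(),vv.min(),vv.max())
E
```

```text
t: 5.82
ee_pos: [615.4, -58.6, 143.9]
orientation: [0.727, 3.056, 0.0]
ft_force: [0.8, -0.8, -1.0]
width: 12.4
grasp_force: 30.0
[615.4 -58.6 143.9] [ 0.8 -0.8 -1. ] 12.407685316550506
tcp cage [ 26.1 -80. ]
1710 [  -9.1 -166. ] [   5.  -122.4] 177 251 182 211
1555 [  20.  -165.8] [  33.9 -122.4] 181 252 223 250
```

View pics/w4.png

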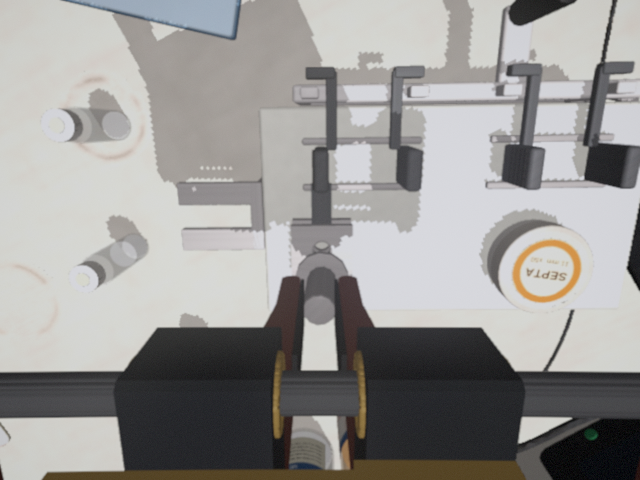

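```bash
python3 -m creep '[-0.020,-0.023,0,0, -0.039,-0.046,0,0, -0.039,-0.0464,0,0, -0.039,-0.0464,0,0, -0.039,-0.0464,-0.020,0, -0.039,-0.0464,-0.036,0, -0.039,-0.0464,-0.036,0, -0.039,-0.0464,-0.036,0]'
python3 - <<'E'
from h import *
np.set_printoptions(precision=1,suppress=True)
o=get_obs(); print(o["ee_pos"],o["ft_force"])
im,d=cams.get_image("wrist"); cv2.imwrite("pics/w5.png",cv2.resize(im[130:400,170:470,::-1],None,fx=2,fy=2))
im,d=cams.get_image("side"); cv2.imwrite("pics/s5.png",cv2.resize(im[210:340,260:420,::-1],None,fx=4,fy=4))
a=cv2.imread("pics/w5.png");b=cv2.imread("pics/s5.png"); a=cv2.resize(a,(400,360)); b=cv2.resize(b,(400,325)); c=np.zeros((360,800,3),np.uint8); c[:,:400]=a;c[:325,400:]=b; cv2.imwrite("pics/c5.png",c)
E
```

```text
t: 6.53
ee_pos: [576.3, -104.3, 107.0]
orientation: [-0.725, -3.055, -0.0]
ft_force: [-0.3, -0.0, -0.4]
width: 12.6
grasp_force: 30.0
[ 576.3 -104.3  107. ] [-0.3 -0.  -0.4]
```

View pics/c5.png

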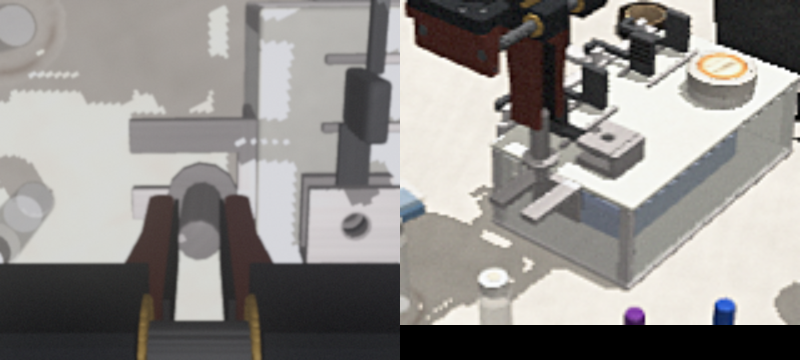

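Left half: pin collar is over the slot, between the prongs. Right half: the pin shaft is above the bracket and the bore is empty. Lowering.

```bash
python3 -m creep '[0,0,-0.008,0, 0,0,-0.014,0, 0,0,-0.019,0, 0,0,-0.022,0, 0,0,-0.022,0, 0,0,-0.022,0]'
```

```text
t: 7.13
ee_pos: [576.3, -105.0, 85.5]
orientation: [-0.727, -3.056, 0.0]
ft_force: [-0.1, 0.1, -1.3]
width: 12.3
grasp_force: 30.0
```

```bash
python3 -m creep '[0,0,-0.002,0, 0,0,-0.003,0,0,0,-0.003,0]'
```

```text
t: 7.38
ee_pos: [577.1, -105.1, 83.4]
orientation: [0.726, 3.055, 0.0]
ft_force: [-0.2, 0.5, 3.0]
width: 12.3
grasp_force: 30.0
```

```bash
python3 -m creep '[0,0,0.001,0,0,0,0.001,0,0,0,0.001,0,0,0,0.001,0,0,0,0.001,0,0,0,0.001,0]' 0.35
python3 -m creep '[0,0,0.010,0,0,0,0.030,0,0,0,0.06,0,0,0,0.065,0,0,0,0.065,0]'
python3 - <<'E'
from h import *
np.set_printoptions(precision=1,suppress=True)
print(get_obs()["ee_pos"],get_obs()["t"])
im,d=cams.get_image("wrist"); a=cv2.resize(im[:,:,::-1],(400,300))
im,d=cams.get_image("side"); b=cv2.resize(im[210:340,260:420,::-1],(400,325))
c=np.zeros((325,800,3),np.uint8); c[:300,:400]=a;c[:,400:]=b; cv2.imwrite("pics/c6.png",c)
E
```

```text
t: 7.88
ee_pos: [576.4, -105.0, 83.7]
orientation: [-0.727, -3.056, 0.0]
ft_force: [-0.9, 0.1, -0.2]
width: 30.8
grasp_force: 0.0
t: 8.3
ee_pos: [578.3, -105.3, 151.6]
orientation: [0.725, 3.051, 0.0]
ft_force: [0.2, 0.6, 0.4]
width: 31.0
grasp_force: 0.0
[ 578.3 -105.3  151.6] 8.3
```

View pics/c6.png

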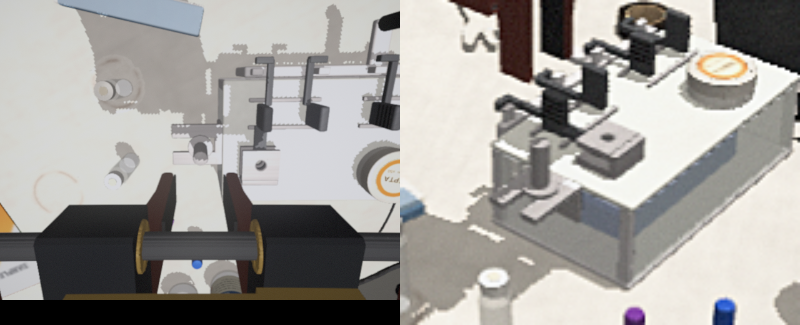

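Both halves show the pin hanging upright in the notch, released. On to the first catch.

```bash
python3 -m creep '[0.0087,0.0897,0,0,0.0087,0.0897,0,0,0.0087,0.0897,0,0,0.0087,0.0897,0,0,0.0087,0.0897,0,0,0.0087,0.0897,0,0,0.0087,0.0897,0,0,0.0087,0.0897,0,0,0.0087,0.0897,0,0]' 1
python3 - <<'E'
from h import *
np.set_printoptions(precision=1,suppress=True)
o=get_obs(); print(o["ee_pos"],o["t"])
im,d=cams.get_image("wrist"); P=cloudw(d); x,y,yaw=np.load("cage.npy"); R=np.array([[np.cos(yaw),-np.sin(yaw)],[np.sin(yaw),np.cos(yaw)]]); C=(P[...,:2]-[x,y])@R; z=P[...,2]
print("tcp cage",R.T@(o["ee_pos"][:2]-[x,y]))
for n,a,b in [("R1",-20,-80),("L1",-20,-31),("R2",-20,30),("L2",-20,79)]:
    q=C[(abs(z-112)<3)&(np.hypot(C[...,0]-a,C[...,1]-b)<20)]; print(n,len(q),(q.min(0)+q.max(0))/2 if len(q) else 0)
E
```

```text
t: 9.15
ee_pos: [585.1, -16.3, 148.7]
orientation: [-0.729, -3.056, 0.0]
ft_force: [0.6, -0.7, -0.5]
width: 86.0
grasp_force: 0.0
[585.1 -16.3 148.7] 9.15
tcp cage [-19.9 -55.8]
R1 555 [-19.8 -79.1]
L1 562 [-20.5 -30.6]
R2 600 [-21.4  30.7]
L2 642 [-21.9  79. ]
```

```bash
python3 -m creep '[0.0004,0.0008,-0.02,0,0.0004,0.0008,-0.05,0,0.0004,0.0008,-0.0645,0,0.0004,0.0008,-0.0645,0,0.0004,0.0008,-0.0645,0]' 1
python3 -m creep '[0,0,0,0,0,0,0,0,0,0,0,0,0,0,0,0,0,0,0,0,0,0,0,0,0,0,0,0,0,0,0,0,0,0,0,0]' 0
```

```text
t: 9.62
ee_pos: [585.1, -14.7, 83.8]
orientation: [-0.727, -3.055, 0.0]
ft_force: [0.1, -0.9, 0.2]
width: 87.7
grasp_force: 0.0
t: 10.37
ee_pos: [585.3, -15.1, 84.3]
orientation: [-0.726, -3.056, 0.002]
ft_force: [-6.3, -15.0, 6.6]
width: 31.3
grasp_force: 9.1
```

```bash
python3 -m creep '[0,0,0,0,0,0,0,0,0,0,0,0,0,0,0,0]' 0
python3 -m creep '[0,0,0,0,0,0,0,0,0,0,0,0,0,0,0,0,0,0,0,0,0,0,0,0,0,0,0,0,0,0,0,0]' 1
```

```text
t: 10.7
ee_pos: [585.2, -15.3, 84.4]
orientation: [-0.726, -3.056, 0.002]
ft_force: [-3.2, -6.1, 4.1]
width: 29.6
grasp_force: 30.0
t: 11.37
ee_pos: [585.6, -14.4, 84.3]
orientation: [0.726, 3.056, 0.0]
ft_force: [0.1, -0.1, -0.9]
width: 79.5
grasp_force: 0.0
```

```bash
python3 -m creep '[0,0,0.03,0,0,0,0.065,0,0,0,0.065,0,0,0,0.065,0]' 1
python3 - <<'E'
from h import *
np.set_printoptions(precision=1,suppress=True)
c=cams.get_calibration("top"); d=np.load("top0.npy"); u,v=np.meshgrid(np.arange(640),np.arange(480))
n=cv2.undistortPoints(np.stack([u,v],-1).reshape(-1,1,2).astype(float),np.array(c["mtx"]),np.array(c["D"])).reshape(-1,2)
P=(np.c_[n,np.ones(len(n))]*d.reshape(-1,1)-np.array(c["t"]))@np.array(c["R"])
m=(P[:,2]>115)&(P[:,0]>500)&(P[:,1]>20)&(P[:,1]<320)
dd=np.hypot(P[m,0]-634,P[m,1]-83); i=np.argsort(dd); Q=P[m][i]; print(Q[dd[i]>45][:3], dd[i][dd[i]>45][:3]); print("min x of z>150",P[m&(P[:,2]>150)][:,0].min())
im,d=cams.get_image("wrist"); P=cloudw(d); o=get_obs(); x,y,yaw=np.load("cage.npy"); R=np.array([[np.cos(yaw),-np.sin(yaw)],[np.sin(yaw),np.cos(yaw)]]); C=(P[...,:2]-[x,y])@R; z=P[...,2]
for n,a,b in [("R1",-20,-68),("L1",-20,-42)]:
    q=C[(abs(z-112)<3)&(np.hypot(C[...,0]-a,C[...,1]-b)<13)]; print(n,len(q),(q.min(0)+q.max(0))/2 if len(q) else 0)
print(o["ee_pos"],R.T@(o["ee_pos"][:2]-[x,y]))
E
```

```text
t: 11.7
ee_pos: [587.2, -14.5, 151.3]
orientation: [0.726, 3.052, 0.001]
ft_force: [0.2, -0.0, 0.6]
width: 87.9
grasp_force: 0.0
[[558.5  97.3 119.2]
 [555.3  92.2 124.7]
 [555.5  94.5 123.2]] [76.8 79.3 79.3]
min x of z>150 711.5725449205785
R1 513 [-21.4 -67.7]
L1 497 [-21.9 -43.8]
[585.9 -14.5 149.8] [-20.1 -53.8]
```

First catch is fully squeezed: jaw centres are 24 mm apart, so 32 mm over the outer faces. Second catch next.

```bash
python3 -m creep '[0.0482,0.0975,0,0,0.0482,0.0975,0,0,0.0482,0.0975,0,0,0.0482,0.0975,0,0,0.0482,0.0975,-0.03,0,0.0482,0.0975,-0.0645,0,0.0482,0.0975,-0.0645,0,0.0482,0.0975,-0.0645,0]' 1
python3 -m creep '[0,0,0,0,0,0,0,0,0,0,0,0,0,0,0,0,0,0,0,0,0,0,0,0,0,0,0,0,0,0,0,0,0,0,0,0]' 0
python3 -m creep '[0,0,0,0,0,0,0,0,0,0,0,0,0,0,0,0]' 0
```

```text
t: 12.42
ee_pos: [631.0, 82.3, 82.1]
orientation: [-0.726, -3.05, 0.004]
ft_force: [0.2, 0.2, 1.5]
width: 87.8
grasp_force: 0.0
t: 13.17
ee_pos: [634.2, 83.1, 85.1]
orientation: [0.726, 3.056, 0.0]
ft_force: [2.0, 0.7, 4.1]
width: 31.3
grasp_force: 7.1
t: 13.5
ee_pos: [634.2, 83.1, 85.1]
orientation: [0.726, 3.056, 0.0]
ft_force: [0.2, 0.8, 5.2]
width: 29.2
grasp_force: 30.0
```

```bash
python3 -m creep '[0,0,0,0,0,0,0,0,0,0,0,0,0,0,0,0,0,0,0,0,0,0,0,0]' 1
python3 -m creep '[0,0,0.03,0,0,0,0.065,0,0,0,0.065,0,-0.0825,0.0124,0.065,1.047,-0.0825,0.0124,0.065,1.047,-0.0825,0.0124,0.065,1.047,-0.0825,0.0124,0.065,1.047,-0.0825,0.0124,0.065,1.047,-0.0825,0.0124,0.065,1.047,-0.0825,0.0124,0.065,1.047]' 0.6
python3 -m creep '[0,0,0,0.35,0,0,0,0.35,0,0,0,0.35,0,0,0,0.35,0,0,0,0.35]' 0.6
python3 - <<'E'
from h import *
np.set_printoptions(precision=1,suppress=True)
o=get_obs(); v=o["orientation"]; print(o["t"],o["ee_pos"],"toolx",2*np.degrees(np.arctan2(v[1],v[0])),abs(o["qvel"]).max())
im,d=cams.get_image("wrist"); P=cloudw(d); x,y,yaw=np.load("cage.npy"); R=np.array([[np.cos(yaw),-np.sin(yaw)],[np.sin(yaw),np.cos(yaw)]]); C=(P[...,:2]-[x,y])@R; z=P[...,2]
for n,a,b,h,r in [("R2",-20,42,112,13),("L2",-20,66,112,13),("post",-100,29,122,25)]:
    q=C[(abs(z-h)<3)&(np.hypot(C[...,0]-a,C[...,1]-b)<r)]; print(n,len(q),(q.min(0)+q.max(0))/2 if len(q) else 0)
im2,_=cams.get_image("side"); b=cv2.resize(im2[190:340,260:440,::-1],(400,333)); c=np.zeros((333,800,3),np.uint8); c[:300,:400]=cv2.resize(im[:,:,::-1],(400,300)); c[:,400:]=b; cv2.imwrite("pics/c7.png",c)
E
```

```text
t: 14.0
ee_pos: [633.5, 82.9, 84.4]
orientation: [-0.726, -3.056, 0.0]
ft_force: [-0.3, 0.2, 0.7]
width: 65.7
grasp_force: 0.0
t: 14.83
ee_pos: [551.1, 95.4, 149.7]
orientation: [-0.646, 3.074, -0.0]
ft_force: [-0.2, 0.7, -0.5]
width: 52.6
grasp_force: 0.0
t: 15.25
ee_pos: [551.2, 95.4, 149.6]
orientation: [1.158, -2.92, -0.0]
ft_force: [-0.0, -0.5, 0.4]
width: 52.6
grasp_force: 0.0
15.25 [551.2  95.4 149.6] toolx -136.73909547037752 0.015609862485819095
R2 362 [-21.   42.5]
L2 0 0
post 504 [-101.   29.]
```

View pics/c7.png

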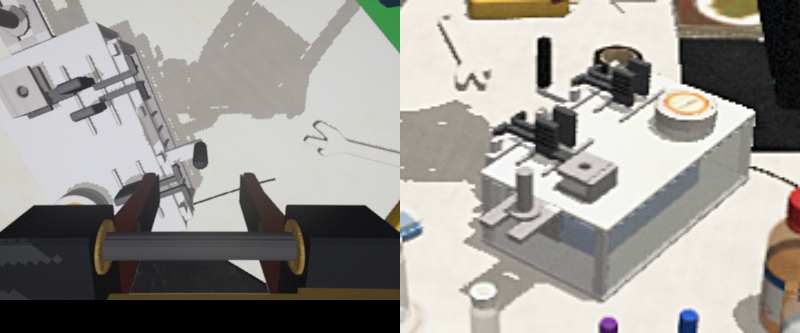

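Left half: the black post is under the gripper and the second catch is squeezed. Right half: the pin is still hanging in the notch and both catches are squeezed. Descending on the post.

```bash
python3 -m creep '[0,0.0003,-0.01,-0.12,0,0.0003,-0.03,-0.12,0,0.0003,-0.05,-0.12,0,0.0003,-0.0575,-0.12,0,0.0003,-0.0575,-0.12]' 0.45
python3 -m creep '[0,0,0,0,0,0,0,0,0,0,0,0,0,0,0,0,0,0,0,0,0,0,0,0,0,0,0,0]' 0
python3 - <<'E'
from h import *
np.set_printoptions(precision=4,suppress=True)
o=get_obs(); v=o["orientation"]; print(o["t"],o["ee_pos"],"toolx",2*np.degrees(np.arctan2(v[1],v[0])),o["ft_force"],o["width"])
x,y,yaw=np.load("cage.npy"); p0=o["ee_pos"][:2]
r=np.array([-40,-70.]); rot=lambda a:np.array([[np.cos(a),-np.sin(a)],[np.sin(a),np.cos(a)]])
for th in np.arange(0,1.65,.08):
    s=rot(yaw)@(rot(-th)@r-r); print(round(th,2),np.round(s/1000,4))
E
```

```text
t: 15.77
ee_pos: [549.8, 95.5, 90.5]
orientation: [0.983, -2.98, -0.001]
ft_force: [-0.2, -0.9, -0.0]
width: 39.5
grasp_force: 0.0
t: 16.35
ee_pos: [551.4, 96.4, 93.1]
orientation: [-0.985, 2.982, 0.001]
ft_force: [-2.9, 5.9, 5.5]
width: 11.5
grasp_force: 30.0
16.35 [551.4004  96.3923  93.0948] toolx 216.54561324724435 [-2.8677  5.9262  5.4751] 11.537960934790314
0.0 [0. 0.]
0.08 [-0.0033  0.0055]
0.16 [-0.0062  0.0113]
0.24 [-0.0087  0.0172]
0.32 [-0.0106  0.0234]
0.4 [-0.0121  0.0297]
0.48 [-0.013   0.0361]
0.56 [-0.0134  0.0425]
0.64 [-0.0133  0.0489]
0.72 [-0.0127  0.0554]
0.8 [-0.0116  0.0617]
0.88 [-0.01   0.068]
0.96 [-0.0079  0.074 ]
1.04 [-0.0053  0.0799]
1.12 [-0.0022  0.0856]
1.2 [0.0013 0.091 ]
1.28 [0.0052 0.0962]
1.36 [0.0096 0.1009]
1.44 [0.0142 0.1054]
1.52 [0.0193 0.1094]
1.6 [0.0246 0.113 ]
```

```bash
python3 -m creep '[-0.0017,0.0027,0,-0.04,-0.0033,0.0055,0,-0.08,-0.0048,0.0084,0,-0.12,-0.0062,0.0113,0,-0.16,-0.0087,0.0172,0,-0.24,-0.0087,0.0172,0,-0.24]'
```

```text
t: 16.85
ee_pos: [542.8, 113.2, 93.1]
orientation: [-0.616, 3.08, -0.001]
ft_force: [-2.5, -1.1, 6.1]
width: 11.7
grasp_force: 30.0
```

```bash
python3 -m creep '[-0.0019,0.0062,0,-0.08,-0.0034,0.0125,0,-0.16,-0.0043,0.0189,0,-0.24,-0.0047,0.0253,0,-0.32,-0.0046,0.0317,0,-0.40,-0.0046,0.0317,0,-0.40]'
```

```text
t: 17.35
ee_pos: [537.7, 145.2, 93.0]
orientation: [-0.009, -3.141, 0.0]
ft_force: [-3.7, 0.6, 7.8]
width: 11.8
grasp_force: 30.0
```

```bash
python3 -m creep '[0.0006,0.0065,0,-0.08,0.0017,0.0128,0,-0.16,0.0033,0.0191,0,-0.24,0.0054,0.0251,0,-0.32,0.0080,0.0310,0,-0.40,0.0111,0.0367,0,-0.48,0.0146,0.0421,0,-0.56,0.0185,0.0473,0,-0.64,0.0229,0.0520,0,-0.72,0.0229,0.0520,0,-0.72]'
```

```text
t: 18.18
ee_pos: [561.0, 197.8, 93.1]
orientation: [-1.115, -2.936, -0.001]
ft_force: [-4.9, 2.6, 9.1]
width: 12.1
grasp_force: 30.0
```

```bash
python3 -m creep '[0.0046,0.0045,0,-0.08,0.0097,0.0085,0,-0.16,0.0130,0.0108,0,-0.21,0.0130,0.0108,0,-0.21,0.0130,0.0108,0,-0.21,0.0130,0.0108,0,-0.21]'
python3 - <<'E'
from h import *
im,_=cams.get_image("side"); b=cv2.resize(im[170:350,200:440,::-1],(600,450)); im,_=cams.get_image("top"); a=cv2.resize(im[165:300,220:420,::-1],(600,405)); a=cv2.resize(a,(400,270)); b=cv2.resize(b,(400,300))
c=np.zeros((300,800,3),np.uint8); c[:270,:400]=a; c[:,400:]=b; cv2.imwrite("pics/c8.png",c)
print(get_obs()["ee_pos"],get_obs()["width"])
E
```

```text
t: 18.68
ee_pos: [573.6, 208.0, 93.1]
orientation: [-1.411, -2.806, -0.001]
ft_force: [-4.2, 3.0, 7.1]
width: 11.9
grasp_force: 30.0
[573.57885653 208.02983117  93.0902183 ] 11.895865466054104
```

View pics/c8.png

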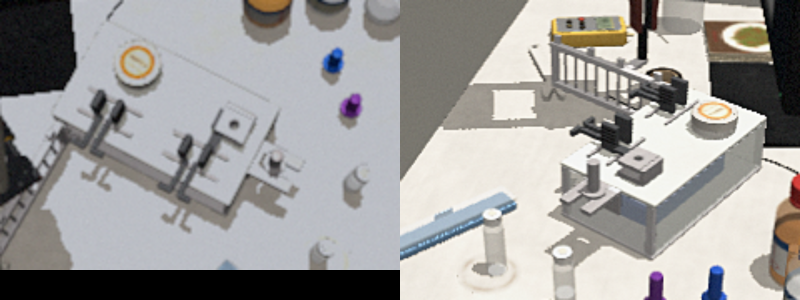

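The picture shows the gate about square to the front and held by its post, the pin hanging in the notch, both catches squeezed, and the vials, tin, tape and box where they were.

```bash
python3 -c "
from workcell import ticket; print(ticket.close_job())"
```

```text
the job is handed in; nothing more can be done
None
```

Job handed in at about 19 s: the pin hangs released in the notch, the right-hand then the left-hand catch were squeezed fully together, and the gripper is holding the gate open by its post, about square to the front; nothing else about the cage looked moved in the last pictures.

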